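# Set up the photometer bench

### The arm

A 7-joint arm with a two-finger parallel gripper is mounted at the origin on a cart in front of the work surface, level with it; the furniture and walls round the work are solid. World frame = base frame: x ahead of the robot, y to its left, z up, the work surface at z = 0. Lengths are in m, angles in rad, forces in N, time in s.
With the tool pointing down it reaches from about 0.4 to 0.85 m from the base axis. Payload 4.5 kg.
Tool frame: the origin (TCP) lies at the very end of the fingers, on their centre line; the grasp point (between the pads) lies 19 mm behind it; z points along the fingers, y is the line along which they close (so a half turn about z gives the same grasp; the last joint's range is limited). The gripper opens to 88 mm and grips with 3 to 60 N. Pads are 18 mm wide; open, the fingers measure 123 mm over their backs; the gripper's body (75 mm by 187 mm) begins 45 mm behind the grasp point.
Start: joints at [-1.167, 0.689, -0.195, 1.565, 0.157, 0.902, -0.215], TCP at [0.226, 0.583, 0.239] pointing down, gripper open.
Joint ranges: [-3.01, 3.01], [-0.46, 2.08], [-1.47, 1.51], [0.13, 2.56], [-1, 4.14], [0.04, 2.09], [-2.66, 2.66]. Speed limits (rad/s): [2.57, 2.57, 3.14, 3.14, 3.14, 3.14, 3.14].

### API

Orientations are given as a 3x3 rotation matrix whose columns are the frame's x, y, z axes.
In Python, from station import robot gives the robot as it stands. Calls block until the motion is done:
- robot.movep(position, orientation): joint-space move of the TCP to a pose.
- robot.move_linear(position, orientation=None, vel=0.15, threshold=None): straight line of the TCP; orientation=None keeps the orientation; vel is the mean speed in m/s. With threshold (N) it stops when the force on the tool has changed by that much, and returns True; else False.
- robot.move_joints(angles): joint-space move.
- robot.grip(opening): finger opening in m; the grip force is fixed at half the most; returns when the fingers have stopped.
- robot.wait(seconds).
- robot.solve_ik(position, orientation): joint angles nearest the present ones, or None.
- robot.camera(name): name is "scene" or "top" or "wrist"; returns the picture (480x640x3 uint8, blue, green, red); there is no depth.
- robot.camera_info(name): a dict with "fovy" (degrees; the focal length in pixels is half the picture's height over the tangent of half this angle, whatever the lens; pixels are square), "cx", "cy" (the principal point, pixels), "k1" (the pictures are not rectified: a ray, as slopes to the right and down, at radius r is drawn at 1 + k1 r^2 times it, then the intrinsics apply), "world_to_cam" (4x4, takes a point from world to camera coordinates); the wrist camera has in their place "T_tool_cam" (4x4, takes a point from camera to tool coordinates, whose origin is the TCP and whose axes are the flange's). Camera axes: x right, y up, looking along -z (the intrinsics and any distortion apply to the point x, -y, -z); pixel columns grow to the right and rows downward; lengths in m; the calibration is good to about 2 mm. A picture is of the moment at which its call begins: read the wrist's pose just before it. camera_info takes no time and is no camera call.
A pose or a line that the arm cannot do raises robot.PlanningError and nothing moves.
- robot.close_job(): hands the job in; it is judged then, once.
Readings, each from a call of its own:
- robot.current_time(): time.
- robot.current_joint_pos(): joint angles.
- robot.current_joint_velocities(): joint speeds.
- robot.current_tau(): joint torques, N m.
- robot.current_tool_pos(): TCP position.
- robot.current_tool_rot(): TCP orientation.
- robot.current_ft_force(): force on the tool from outside, world axes, zero at the start.
- robot.current_moment(): the same for the moment, N m.
- robot.current_gripper_width(): finger opening in m.
- robot.current_grip_force(): force on a finger pad.
Only numpy, scipy, OpenCV 4.12 (cv2) and the standard library are available. Lean on these libraries where they do the work, as an engineer would, in place of code of your own. Each camera call takes 0.05 s, during which the arm holds its last target. There are 200 camera calls.

### The job

Set up the photometer bench: on the rail, put the lens next to the lamp, the cuvette holder next to the white sphere detector and the slit between the two, each carriage fully home astride the rail and centred on its own one of the three black index lines that run right across the rail; and stand the empty cuvette fully down in the holder's pocket. Do not tip over any of these four pieces, and leave the timer and the small jar where they are.

Things in the scene. Friction and masses are not known exactly. Their poses are not given: they have to be found in the camera images.
- rail: flat aluminium rail, fixed, lying about left-right on two cross feet: 440 mm long (its y), 40 wide (x), top 30 mm above the worktop. Origin: its middle, at worktop height. Three black index lines cross its whole top at y = -85, 0, +85 mm (short ticks are only a scale). Carriages go straight down over it; fully home, a carriage's origin is 16 mm above the worktop
- lamp: grey lamp house with black cooling fins on top and a round port at each end; 72 mm across the rail, 90 along it, top 146 mm above the worktop. Fixed at one end of the rail, 175 mm from its middle; which end differs from start to start. Origin: under its middle, at worktop height
- sphere: white integrating sphere (the detector), 72 mm in diameter, 84 along the rail over its ports, black head on top to 156 mm above the worktop. Fixed at the other end of the rail, 175 mm from its middle. Origin: under its middle, at worktop height
- lens: lens rider, loose, 220 g: black round mount, 68 mm wide, 14 thick (y), on a post on a carriage 58 mm wide (x), 44 along the rail (y), channel under it 43 wide, 14 deep. Origin: under the middle of its feet; y lies along the rail (either way). Mount's top 119 mm above the origin; barrels stand out of its faces up to 103 mm: grip the flat faces above that
- slit: slit rider, loose, 200 g: upright dark steel plate 50 mm wide (x), 60 high, 10 thick (y), narrow slit in it, small drum out to +x (42 mm), on a post on a carriage 58 mm wide (x), 44 along the rail (y), channel under it 43 wide, 14 deep. Origin: under the middle of its feet; y lies along the rail (either way). Plate's top 115 mm above the origin; grip its flat faces
- holder: cuvette holder rider, loose, 180 g: grey block 38 (x) by 26 mm (y), on a post on a carriage 58 mm wide (x), 44 along the rail (y), channel under it 43 wide, 14 deep. Origin: under the middle of its feet; y lies along the rail (either way). Four corner posts round a pocket 28 (x) by 16 mm (y): floor 68, rim 82 mm above the origin; grip across the 26 mm
- cuvette: clear open plastic cuvette, loose, 20 g, upright on the worktop: 12 mm (its x) by 24 (y), 34 high. Origin: centre of its underside. In the holder its x lies along the holder's y (either way round); fully down its underside is 68 mm above the holder's origin and its upper 20 mm stand out. Grip the upper part across the 12 mm
- timer: white bench timer lying flat, 62 x 62 x 20 mm, loose, in the middle in front of the rail; a bystander. Origin: centre of its underside
- jar: small sample jar with a red lid, 50 mm in diameter, 55 mm high, loose, at the right in front of the rail; a bystander. Origin: centre of its underside
Not all that is in view belongs to the job. What is shaped like the lens but orange is not meant.

How it is judged:
At the end, for the whole second after the job is handed in: Lens, slit, holder fully home astride the rail (4 mm sideways, 0.12 rad, upright), each within 12 mm of its index line: lens nearest the lamp, slit at the middle, holder nearest the sphere. Cuvette down in the pocket (3.5 mm sideways, 3 mm in height). All released, at rest (((y of lamp in the frame of rail above 0 m and (x of lens in the frame of rail between -0.004 and 0.004 m and y of lens in the frame of rail between 0.073 and 0.097 m and z of lens in the frame of rail between 0.012 and 0.0195 m and angle between lens's own z axis and vertical below 0.06 rad and angle between the y axis of lens and the y axis of rail, either way round below 0.12 rad) and (x of slit in the frame of rail between -0.004 and 0.004 m and y of slit in the frame of rail between -0.012 and 0.012 m and z of slit in the frame of rail between 0.012 and 0.0195 m and angle between slit's own z axis and vertical below 0.06 rad and angle between the y axis of slit and the y axis of rail, either way round below 0.12 rad) and (x of holder in the frame of rail between -0.004 and 0.004 m and y of holder in the frame of rail between -0.097 and -0.073 m and z of holder in the frame of rail between 0.012 and 0.0195 m and angle between holder's own z axis and vertical below 0.06 rad and angle between the y axis of holder and the y axis of rail, either way round below 0.12 rad)) or (y of lamp in the frame of rail below 0 m and (x of lens in the frame of rail between -0.004 and 0.004 m and y of lens in the frame of rail between -0.097 and -0.073 m and z of lens in the frame of rail between 0.012 and 0.0195 m and angle between lens's own z axis and vertical below 0.06 rad and angle between the y axis of lens and the y axis of rail, either way round below 0.12 rad) and (x of slit in the frame of rail between -0.004 and 0.004 m and y of slit in the frame of rail between -0.012 and 0.012 m and z of slit in the frame of rail between 0.012 and 0.0195 m and angle between slit's own z axis and vertical below 0.06 rad and angle between the y axis of slit and the y axis of rail, either way round below 0.12 rad) and (x of holder in the frame of rail between -0.004 and 0.004 m and y of holder in the frame of rail between 0.073 and 0.097 m and z of holder in the frame of rail between 0.012 and 0.0195 m and angle between holder's own z axis and vertical below 0.06 rad and angle between the y axis of holder and the y axis of rail, either way round below 0.12 rad))) and x of cuvette in the frame of holder between -0.0035 and 0.0035 m and y of cuvette in the frame of holder between -0.0035 and 0.0035 m and z of cuvette in the frame of holder between 0.065 and 0.0715 m and angle between cuvette's own z axis and vertical below 0.12 rad and angle between the x axis of cuvette and the y axis of holder, either way round below 0.25 rad and linear speed of each of lens, slit, holder, cuvette below 0.02 m/s and angular speed of each of lens, slit, holder, cuvette below 0.2 rad/s); the robot touches nothing.
It fails at once if the lens, slit, holder or cuvette is tipped over (more than 0.7 rad) (angle between any of lens, slit, holder, cuvette's own z axis and vertical above 0.7 rad).
It fails at once if the timer or the small jar is shifted by more than 20 mm (distance of any of timer, jar from where it was at the start of the episode above 0.02 m).
It also fails if it takes over 99 s, if anything falls off the work surface, if the arm or the gripper's body presses on something with over 40 N, if the wrist force passes 120 N, or if a joint passes its speed limit or range.

## Working session

There is one attempt and no reset: what is moved stays moved. The work goes in short steps, each a Python script; the robot and the scene stay as the last script left them, time stands still between calls to the robot, and variables do not carry over. Pictures are saved under pics/ and viewed, at most 14 in all, crops included, and the job is handed in when it is done.

```bash
mkdir -p pics; ls; python3 - <<'E'
from station import robot
import cv2,numpy as np
for n in ("scene","top"):
    cv2.imwrite(f"pics/{n}0.png",robot.camera(n))
for n in ("scene","top","wrist"):
    print(n,{k:(np.round(v,4).tolist()) for k,v in robot.camera_info(n).items()})
print(robot.current_time(),robot.current_tool_rot().round(3).tolist())
E
```

```text
pics
scene {'fovy': 51.7423, 'cx': 322.3457, 'cy': 233.7579, 'k1': -0.0257, 'world_to_cam': [[0.7299, -0.6834, -0.0161, -0.3911], [0.3711, 0.3763, 0.8489, -0.1939], [-0.5741, -0.6256, 0.5283, -0.9047], [0.0, 0.0, 0.0, 1.0]]}
top {'fovy': 44.5145, 'cx': 327.0974, 'cy': 241.3597, 'k1': -0.1988, 'world_to_cam': [[-0.012, -0.9999, 0.0102, -0.0532], [0.9919, -0.0106, 0.1262, -0.5038], [-0.1261, 0.0116, 0.992, -1.5051], [0.0, 0.0, 0.0, 1.0]]}
wrist {'fovy': 58.7168, 'cx': 320.231, 'cy': 238.937, 'k1': -0.0482, 'T_tool_cam': [[-0.0006, 0.948, 0.3183, 0.0846], [1.0, 0.0008, -0.0003, 0.0007], [-0.0006, 0.3183, -0.948, -0.1461], [0.0, 0.0, 0.0, 1.0]]}
0.1 [[-0.932, 0.361, -0.0], [0.361, 0.932, -0.002], [-0.0, -0.002, -1.0]]
```

View pics/scene0.png

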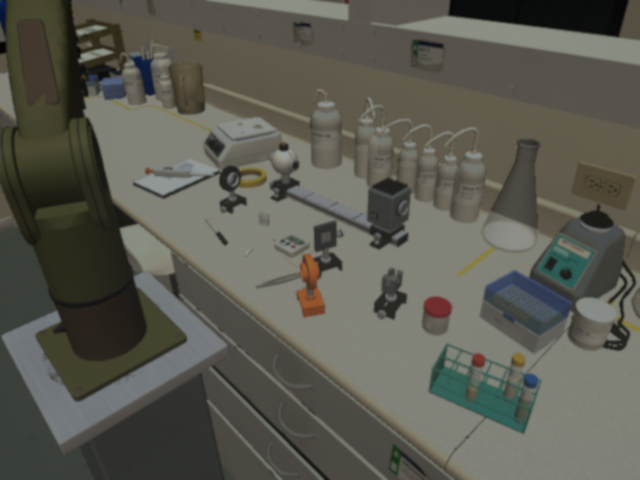

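View pics/top0.png

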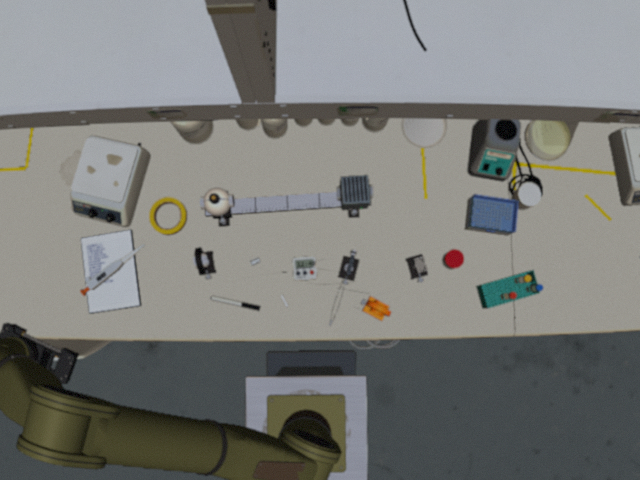

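The scene shows the sphere at the left end of the rail (+y) and the lamp at the right. In the top view:
- black lens (205,262)
- cuvette (255,261)
- timer (305,268)
- slit (348,267)
- orange decoy (376,308)
- holder (417,266)
- jar (454,259)

The rail runs from about (232,207) to (340,200).

```bash
cat > h.py <<'E'
from station import robot
import cv2,numpy as np
def intr(ci):
    f=240/np.tan(np.radians(ci["fovy"])/2)
    return f,ci["cx"],ci["cy"],ci["k1"]
def pose(name):
    "cam->world 4x4"
    ci=robot.camera_info(name)
    if name!="wrist": return np.linalg.inv(ci["world_to_cam"])
    T=np.eye(4);T[:3,:3]=robot.current_tool_rot();T[:3,3]=robot.current_tool_pos()
    return T@ci["T_tool_cam"]
def ray(name,uv,T):
    f,cx,cy,k1=intr(robot.camera_info(name))
    K=np.array([[f,0,cx],[0,f,cy],[0,0,1.]])
    p=cv2.undistortPoints(np.float64(uv).reshape(-1,1,2),K,np.array([k1,0,0,0.])).reshape(-1,2)
    d=np.c_[p[:,0],-p[:,1],-np.ones(len(p))]@T[:3,:3].T
    return T[:3,3],d
def plane(name,uv,z,T=None):
    o,d=ray(name,uv,pose(name) if T is None else T)
    return o+d*((z-o[2])/d[:,2])[:,None]
def proj(name,P,T=None):
    f,cx,cy,k1=intr(robot.camera_info(name))
    T=pose(name) if T is None else T
    c=(np.atleast_2d(P)-T[:3,3])@T[:3,:3]
    s=np.c_[c[:,0],-c[:,1]]/-c[:,2:]
    s=s*(1+k1*(s**2).sum(1,keepdims=True))
    return s*f+[cx,cy]
def tri(rays):
    "least squares point of rays (o,d); returns point, worst miss"
    A=np.zeros((3,3));b=np.zeros(3);Ms=[]
    for o,d in rays:
        d=d/np.linalg.norm(d);M=np.eye(3)-np.outer(d,d);A+=M;b+=M@o;Ms.append((M,o))
    p=np.linalg.solve(A,b);return p,max(np.linalg.norm(M@(p-o)) for M,o in Ms)
def down(a):
    "tool down, tool y (closing line) at angle a from world x; tool x = y x z"
    y=np.array([np.cos(a),np.sin(a),0]);z=np.array([0,0,-1.]);return np.c_[np.cross(y,z),y,z]
def shot(tag):
    T=pose("wrist");im=robot.camera("wrist");cv2.imwrite(f"pics/{tag}.png",im);np.save(f"pics/{tag}.npy",T);return im,T
E
python3 - <<'E'
from h import *
for n,uv,z in [("lens",(205,262),.05),("cuv",(255,261),.02),("timer",(305,268),.02),("slit",(348,267),.06),("holder",(417,266),.05),("jar",(454,259),.055),("railL",(232,207),.03),("railR",(340,200),.03),("orange",(376,308),.05)]:
    p=plane("top",[uv],z)[0];print(n,p.round(3))
for a in (0,np.pi/2,-np.pi/2,np.pi):
    for p in ([.5,.28,.3],[.5,-.3,.3],[.65,-.1,.3]):
        q=robot.solve_ik(p,down(a));print(a,p,None if q is None else np.round(q,2))
E
```

```text
lens [0.45  0.259 0.05 ]
cuv [0.455 0.132 0.02 ]
timer [ 0.435 -0.     0.02 ]
slit [ 0.433 -0.111  0.06 ]
holder [ 0.434 -0.291  0.05 ]
jar [ 0.45  -0.388  0.055]
railL [0.598 0.193 0.03 ]
railR [ 0.614 -0.095  0.03 ]
orange [ 0.327 -0.182  0.05 ]
0 [0.5, 0.28, 0.3] [-0.65  0.55  0.09  1.66 -0.06  0.94 -0.53]
0 [0.5, -0.3, 0.3] [ 0.33  0.57  0.23  1.63 -0.15  0.96  0.61]
0 [0.65, -0.1, 0.3] [ 0.04  0.68  0.09  1.39 -0.06  1.08  0.14]
1.5707963267948966 [0.5, 0.28, 0.3] [-0.38  0.56 -0.35  1.64  0.22  0.98  0.76]
1.5707963267948966 [0.5, -0.3, 0.3] [ 0.6   0.57 -0.24  1.62  0.15  0.98  1.89]
1.5707963267948966 [0.65, -0.1, 0.3] [ 0.25  0.69 -0.32  1.37  0.22  1.12  1.47]
-1.5707963267948966 [0.5, 0.28, 0.3] [-0.93  0.61  0.59  1.67 -0.39  0.98 -1.77]
-1.5707963267948966 [0.5, -0.3, 0.3] [ 0.05  0.67  0.75  1.65 -0.51  1.04 -0.6 ]
-1.5707963267948966 [0.65, -0.1, 0.3] [-0.17  0.72  0.52  1.4  -0.37  1.12 -1.17]
3.141592653589793 [0.5, 0.28, 0.3] [-0.13  0.65 -0.81  1.63  0.51  1.09  2.06]
3.141592653589793 [0.5, -0.3, 0.3] [-0.12  0.91  1.3   1.65 -0.9   1.31 -1.79]
3.141592653589793 [0.65, -0.1, 0.3] [-0.42  1.    1.3   1.41 -0.96  1.43 -2.27]
```

```bash
python3 - <<'E'
from h import *
for i,y in enumerate((.25,.08,-.1,-.28)):
    robot.movep([.52,y,.30],down(np.pi/2)); shot(f"w{i}"); print(robot.current_time())
a=[cv2.imread(f"pics/w{i}.png") for i in range(4)]
m=np.vstack([np.hstack(a[:2]),np.hstack(a[2:])])
cv2.imwrite("pics/m0.png",cv2.resize(m,(800,600),interpolation=cv2.INTER_AREA))
E
```

```text
1.7917
2.5583
3.3583
4.1583
```

View pics/m0.png

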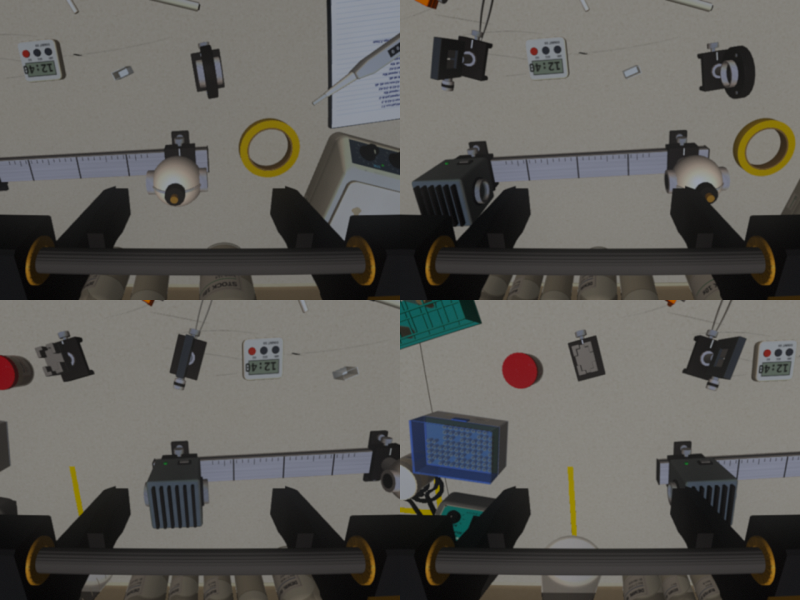

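The wrist views show the three index lines between sphere (left end, +y) and lamp. The lens-shaped pieces are black (top 205,262) and orange (top 376,308); the black one is the lens, since the task rules out orange. I'll confirm that in close crops.

```bash
python3 - <<'E'
from h import *
O={"holder":(.434,-.291,.05),"slit":(.433,-.111,.06),"cuv":(.455,.132,.02),"lens":(.45,.259,.06)}
tiles={}
for n,(x,y,z) in O.items():
    for k,dy in enumerate((-.035,.035)):
        robot.movep([x+.035,y+dy,.22],down(np.pi/2)); im,T=shot(f"{n}{k}")
        u,v=proj("wrist",[x,y,z],T)[0].astype(int); u0,v0=max(0,u-100),max(0,v-75)
        t=cv2.resize(im[v0:v0+150,u0:u0+200],(400,300),interpolation=cv2.INTER_CUBIC)
        for g in range(0,200,20): cv2.putText(t,str(u0+g),(2*g,8),0,.3,(0,0,255)); cv2.line(t,(2*g,10),(2*g,14),(0,0,255))
        for g in range(0,150,20): cv2.putText(t,str(v0+g),(0,2*g+12),0,.3,(0,160,0)); 
        tiles[n+str(k)]=t; print(n,k,u0,v0)
for a,b in (("holder","slit"),("cuv","lens")):
    cv2.imwrite(f"pics/m_{a}.png",np.vstack([np.hstack([tiles[a+"0"],tiles[a+"1"]]),np.hstack([tiles[b+"0"],tiles[b+"1"]])]))
print(robot.current_time())
E
```

```text
holder 0 262 89
holder 1 167 86
slit 0 267 91
slit 1 170 92
cuv 0 265 85
cuv 1 176 85
lens 0 268 93
lens 1 170 93
8.1833
```

View pics/m_holder.png

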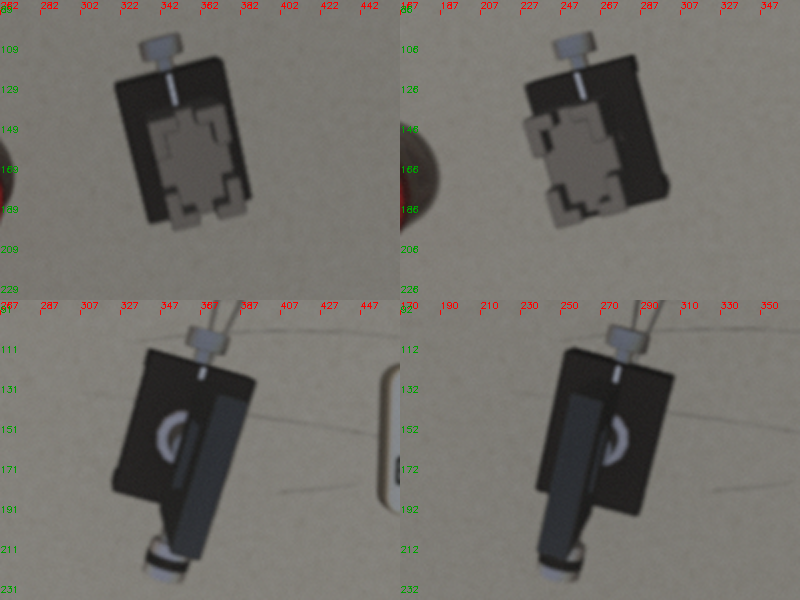

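View pics/m_cuv.png

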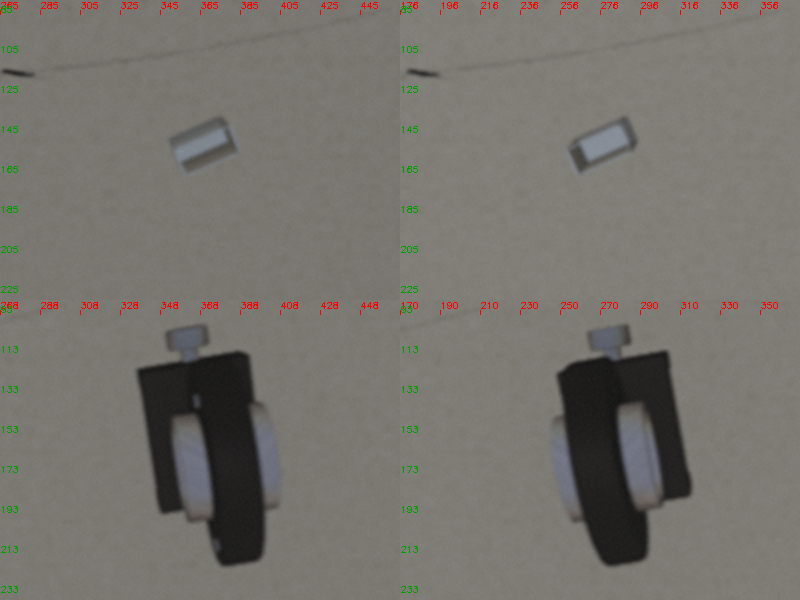

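Crops confirm the black lens (not orange), slit, holder and cuvette. Now I'll triangulate the picked corners and the rail lines.

```bash
cat > meas.py <<'E'
from h import *
off={"holder0":(262,89),"holder1":(167,86),"slit0":(267,91),"slit1":(170,92),"cuv0":(265,85),"cuv1":(176,85),"lens0":(268,93),"lens1":(170,93)}
def pts(n,a,b):
    R=[]
    for k,t in ((0,a),(1,b)):
        uv=np.array(t,float)/2+off[n+str(k)]
        R.append(ray("wrist",uv,np.load(f"pics/{n}{k}.npy")))
    out=[]
    for i in range(len(a)):
        p,e=tri([(o,d[i]) for o,d in R]); out.append(p); print(n,i,(p*1000).round(1),"miss",round(e*1000,1))
    return np.array(out)
def ang(v): return np.degrees(np.arctan2(v[1],v[0]))
if __name__=="__main__":
    h=pts("holder",[(148,122),(223,104),(246,214),(172,229)],[(125,118),(199,102),(227,210),(155,227)])
    print("C",h.mean(0).round(4),"xdir",ang(h[2]+h[3]-h[0]-h[1]),"ydir",ang(h[1]+h[2]-h[0]-h[3]),np.linalg.norm(h-np.roll(h,1,0),axis=1))
    pts("holder",[(115,83),(219,57)],[(127,86),(234,57)])
    s=pts("slit",[(218,95),(250,101),(200,259),(167,255)],[(170,92),(204,98),(175,258),(138,253)])
    print("C",s.mean(0).round(4),"xdir",ang(s[2]+s[3]-s[0]-s[1]),np.linalg.norm(s-np.roll(s,1,0),axis=1))
    c=pts("cuv",[(203.5,145.75)],[(202.5,146)])
    for k,u in ((0,[(168,142),(222,117)]),(0,[(186,172),(238,152)]),(1,[(168,148),(226,117)]),(1,[(180,172),(236,147)])):
        p=plane("wrist",np.array(u)/2+off[f"cuv{k}"],.017,np.load(f"pics/cuv{k}.npy")); print("long",ang(p[1]-p[0]),np.linalg.norm(p[1]-p[0]))
    l=pts("lens",[(228,162),(234,165),(241,261)],[(203,163),(199,165),(229,260)])
    for k,u,z in ((0,[(138,70),(161,213)],.03),(1,[(267,52),(290,195)],.03),(0,[(138,70),(190,61)],.03),(0,[(220,265),(263,257)],.085),(1,[(210,265),(248,255)],.085)):
        p=plane("wrist",np.array(u)/2+off[f"lens{k}"],z,np.load(f"pics/lens{k}.npy")); print("edge",ang(p[1]-p[0]),np.linalg.norm(p[1]-p[0]),p[:,:2].round(4).tolist())
    # scale: carriage edges of slit, holder
    # rail: crops of w1 and w2
    t=[]
    for k,y0,x0 in ((0,190,0),(1,190,140),(2,190,200)):
        im=cv2.imread(f"pics/w{k}.png"); t.append(cv2.resize(im[y0+30:y0+120,x0:x0+400],(800,180),interpolation=cv2.INTER_CUBIC))
    for i,x0 in enumerate((0,140,200)):
        for g in range(0,400,20): cv2.putText(t[i],str(x0+g),(2*g,8),0,.3,(0,0,255)); cv2.line(t[i],(2*g,10),(2*g,14),(0,0,255))
    cv2.imwrite("pics/m_rail.png",np.vstack(t))
E
python3 meas.py
```

```text
holder 0 [ 419.4 -312.1   80.7] miss 0.6
holder 1 [ 413.9 -287.5   80. ] miss 0.3
holder 2 [ 449.7 -278.7   83.9] miss 0.6
holder 3 [ 455.6 -303.6   82.9] miss 0.3
C [ 0.4347 -0.2955  0.0819] xdir 13.538202910810613 ydir 102.95816522148198 [0.03722644 0.02530248 0.0370698  0.02558118]
holder 0 [ 412.5 -323.1   20.9] miss 0.5
holder 1 [ 402.3 -281.2   11.1] miss 0.1
slit 0 [ 407.4 -112.9  115.6] miss 0.3
slit 1 [ 409.3 -103.3  114.1] miss 0.3
slit 2 [ 459.8 -115.3  105.5] miss 0.1
slit 3 [ 457.1 -126.1  109.8] miss 0.2
C [ 0.4334 -0.1144  0.1113] xdir -14.131503534591968 [0.05174825 0.00987171 0.05266493 0.01200279]
cuv 0 [453.2 132.5  20.6] miss 0.1
long 114.77587210277153 0.02375824795840405
long 111.17649689351582 0.02253015196305468
long 117.28669648961166 0.02690855614965539
long 113.5876083745907 0.025314868223696295
lens 0 [447.9 263.6  97.5] miss 0.2
lens 1 [446.6 263.7 109.4] miss 0.0
lens 2 [482.1 270.4  91. ] miss 0.2
edge 9.987659179737117 0.05702227518565614 [[0.424, 0.2374], [0.4802, 0.2473]]
edge 8.714770197537266 0.05610671204875688 [[0.4174, 0.2817], [0.4729, 0.2902]]
edge 99.65439063316612 0.020128505464055663 [[0.424, 0.2374], [0.4207, 0.2572]]
edge 101.03760756259925 0.014948124897341469 [[0.4855, 0.2642], [0.4827, 0.2789]]
edge 105.15409363948093 0.013618055824398918 [[0.4855, 0.2633], [0.482, 0.2764]]
```

View pics/m_rail.png

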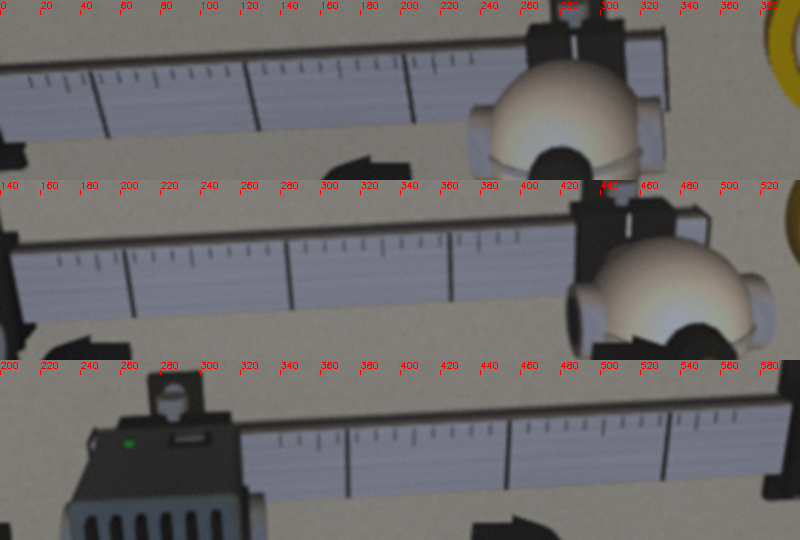

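Rail crops show the three lines, tile pixels e.g. in w1 at x = 129, 289, 450 (native ≈ 204, 284, 365).

```bash
python3 - <<'E'
from h import *
from meas import off,ang
V={0:(0,[(90,71),(108,137),(245,63),(259,131),(404,55),(413,122)]),1:(140,[(124,69),(134,137),(286,60),(292,128),(449,53),(451,120)]),2:(200,[(347,69),(348,137),(510,60),(507,128),(670,54),(663,120)])}
R=[ray("wrist",np.array(u)/2+[u0,220],np.load(f"pics/w{k}.npy")) for k,(u0,u) in V.items()]
E=[]
for i in range(6):
    p,e=tri([(o,d[i]) for o,d in R]);E.append(p);print((p*1000).round(1),round(e*1000,1))
for k,(u0,u) in V.items(): print(k,(plane("wrist",np.array(u)/2+[u0,220],.03,np.load(f"pics/w{k}.npy"))*1000).round(1)[:,:2].tolist())
F=np.mean([plane("wrist",np.array(u)/2+[u0,220],.03,np.load(f"pics/w{k}.npy")) for k,(u0,u) in V.items()],0)
m=(F[::2]+F[1::2])/2; print("mids",m.round(4).tolist(),"yaw",ang(m[2]-m[0]),"line yaw",[ang(F[2*i+1]-F[2*i]) for i in range(3)],"len",np.linalg.norm(F[1::2]-F[::2],axis=1),np.linalg.norm(np.diff(m,axis=0),axis=1))
print("top cam railends", plane("top",[(232,207),(340,200)],.03).round(4).tolist())
def pl(n,a,b,z):
    P=[plane("wrist",np.array(t)/2+off[n+str(k)],z,np.load(f"pics/{n}{k}.npy")) for k,t in ((0,a),(1,b))]
    return P
P=pl("slit",[(218,95),(250,101),(200,259),(167,255)],[(170,92),(204,98),(175,258),(138,253)],.115)
for s in P: print("slit",s.mean(0).round(4),ang(s[2]+s[3]-s[0]-s[1]),np.linalg.norm(s-np.roll(s,1,0),axis=1).round(4))
for s in pl("slit",[(150,50),(255,80)],[(168,48),(273,76)],.03): print("slit carriage near",s.round(4).tolist(),ang(s[1]-s[0]))
for s in pl("lens",[(228,162)],[(203,163)],.09): print("lens",s.round(4))
for s in pl("cuv",[(203.5,145.75)],[(202.5,146)],.017): print("cuv",s.round(4))
E
```

```text
[593.3 -39.2  30.3] 0.2
[632.  -37.   30.7] 0.3
[588.4  45.9  30.2] 0.3
[626.9  48.1  31. ] 0.4
[584.3 130.4  30.5] 0.5
[621.6 132.4  31.7] 0.4
0 [[593.5, -39.5], [632.0, -37.5], [588.7, 45.8], [627.8, 47.6], [584.1, 130.4], [622.1, 131.9]]
1 [[593.3, -39.1], [632.3, -37.2], [588.2, 45.8], [626.8, 48.0], [584.3, 130.4], [622.2, 132.8]]
2 [[593.6, -39.2], [632.5, -36.9], [588.4, 46.0], [627.3, 48.5], [585.0, 130.9], [622.8, 133.4]]
mids [[0.6129, -0.0382, 0.03], [0.6079, 0.0469, 0.03], [0.6034, 0.1316, 0.03]] yaw 93.18249013693467 line yaw [np.float64(3.0575851831956338), np.float64(3.193172215429402), np.float64(3.2148713487330585)] len [0.03890811 0.03893074 0.0379606 ] [0.08531194 0.08478749]
top cam railends [[0.5981, 0.1926, 0.03], [0.6136, -0.0945, 0.03]]
slit [ 0.4326 -0.1148  0.115 ] -15.550739928801448 [0.05   0.0095 0.0494 0.0102]
slit [ 0.4321 -0.1138  0.115 ] -13.283023464105916 [0.0498 0.0099 0.0493 0.0114]
slit carriage near [[0.399, -0.1285, 0.03], [0.4101, -0.0879, 0.03]] 74.74150025788632
slit carriage near [[0.3985, -0.1257, 0.03], [0.409, -0.0858, 0.03]] 75.16608238113507
lens [[0.449  0.2647 0.09  ]]
lens [[0.4494 0.2627 0.09  ]]
cuv [[0.4536 0.1329 0.017 ]]
cuv [[0.4538 0.1321 0.017 ]]
```

Everything checks out: line heights are 30–31 mm, spacing is 85 mm, the rim is at 82 mm and block sizes match. Lens first.

```bash
cat > act.py <<'E'
from h import *
RY=np.radians(3.17); C=np.array([.608,.0468]); EY=np.array([-np.sin(RY),np.cos(RY)]); EX=np.array([np.cos(RY),np.sin(RY)])
def spot(y,dx=0): return C+y*EY+dx*EX
st=lambda s: print(s,"t",round(robot.current_time(),1),"w",round(robot.current_gripper_width(),4),"tcp",robot.current_tool_pos().round(4).tolist(),"F",robot.current_ft_force().round(1).tolist())
def pick(xy,a,z,hover,open_=.088,up=.29):
    R=down(np.radians(a)); robot.movep([*xy,hover],R); robot.grip(open_)
    hit=robot.move_linear([*xy,z],vel=.12,threshold=15); st(f"at grasp hit={hit}")
    robot.grip(0); st("gripped"); robot.move_linear([*xy,up],vel=.25); st("lifted")
def lower(y,a,zend,zstart,up=.29,search=(0,.0012,-.0012,.0024,-.0024)):
    """zend = TCP height at full home; returns True if reached"""
    R=down(np.radians(a)); robot.movep([*spot(y),up],R)
    for dx in search:
        p=spot(y,dx); robot.move_linear([*p,zstart],R,vel=.2); robot.wait(.2)
        hit=robot.move_linear([*p,zend-.001],vel=.05,threshold=10); z=robot.current_tool_pos()[2]; st(f"dx={dx} hit={hit}")
        if z<zend+.003: return True
    return False
E
python3 - <<'E'
from act import *
pick((.449,.2637),99.5,.106,.2)
if robot.current_gripper_width()>.01:
    print(lower(-.085,93.17,.122,.145)); 
shot("lens_on")
E
```

```text
at grasp hit=False t 9.7 w 0.0879 tcp [0.4494, 0.264, 0.1065] F [1.2, 0.8, 1.0]
gripped t 10.8 w 0.0135 tcp [0.449, 0.2635, 0.1059] F [0.2, -0.5, -0.7]
lifted t 11.6 w 0.0137 tcp [0.4481, 0.2629, 0.2887] F [0.6, 1.2, -3.2]
dx=0 hit=True t 14.5 w 0.0137 tcp [0.6122, -0.0386, 0.1217] F [-0.9, -0.5, 4.4]
True
```

```bash
python3 - <<'E'
from act import *
robot.grip(.04); p=robot.current_tool_pos(); robot.move_linear([p[0],p[1],.29],vel=.25); st("released")
im,T=shot("lens_after")
pick((.4324,-.1143),75.4,.092,.2,open_=.06)
if robot.current_gripper_width()>.006: print(lower(0,93.17,.108,.131))
E
```

```text
released t 15.9 w 0.04 tcp [0.6104, -0.0385, 0.2888] F [0.1, 0.3, 0.2]
at grasp hit=False t 18.4 w 0.06 tcp [0.4327, -0.1144, 0.0924] F [-0.4, -0.6, 0.2]
gripped t 19.2 w 0.0098 tcp [0.4323, -0.1144, 0.0919] F [-0.1, 0.2, -1.4]
lifted t 20.1 w 0.0098 tcp [0.4313, -0.1142, 0.289] F [0.2, -0.0, -1.9]
dx=0 hit=True t 22.7 w 0.0097 tcp [0.6076, 0.0464, 0.1077] F [0.0, -0.2, 3.4]
True
```

```bash
python3 - <<'E'
from act import *
robot.grip(.035); p=robot.current_tool_pos(); robot.move_linear([p[0],p[1],.29],vel=.25); st("released")
shot("slit_after")
pick((.4347,-.2955),13.3,.062,.2,open_=.07)
if robot.current_gripper_width()>.03: print(lower(.085,3.17,.078,.101))
E
```

```text
released t 24.1 w 0.0349 tcp [0.6059, 0.046, 0.2887] F [-1.5, 0.3, -0.0]
at grasp hit=False t 27.6 w 0.0701 tcp [0.4351, -0.2958, 0.0626] F [-0.0, 0.5, 0.4]
gripped t 28.2 w 0.0378 tcp [0.435, -0.2956, 0.0621] F [0.6, 0.2, 0.5]
lifted t 29.2 w 0.0378 tcp [0.4337, -0.2949, 0.2888] F [0.2, -0.0, -2.0]
dx=0 hit=True t 32.7 w 0.0377 tcp [0.6032, 0.1316, 0.0777] F [-0.6, -0.6, 4.6]
True
```

```bash
python3 - <<'E'
from act import *
robot.grip(.06); p=robot.current_tool_pos(); robot.move_linear([p[0],p[1],.29],vel=.25); st("released")
T_=[]
for k,y in enumerate((.10,.16)):
    robot.movep([.64,y,.26],down(np.pi/2)); im,T=shot(f"pk{k}")
    u,v=proj("wrist",[*spot(.085),.098],T)[0].astype(int); u0,v0=u-50,max(0,v-75); print(k,u0,v0)
    t=cv2.resize(im[v0:v0+150,u0:u0+100],(400,600),interpolation=cv2.INTER_CUBIC)
    for g in range(0,100,20): cv2.putText(t,str(u0+g),(4*g,8),0,.3,(0,0,255))
    for g in range(0,150,20): cv2.putText(t,str(v0+g),(0,4*g+12),0,.3,(0,160,0))
    T_.append(t)
cv2.imwrite("pics/m_pk.png",np.hstack(T_))
E
```

```text
released t 34.2 w 0.0601 tcp [0.6015, 0.1313, 0.2887] F [0.8, 0.2, -0.1]
0 312 91
1 224 91
```

View pics/m_pk.png

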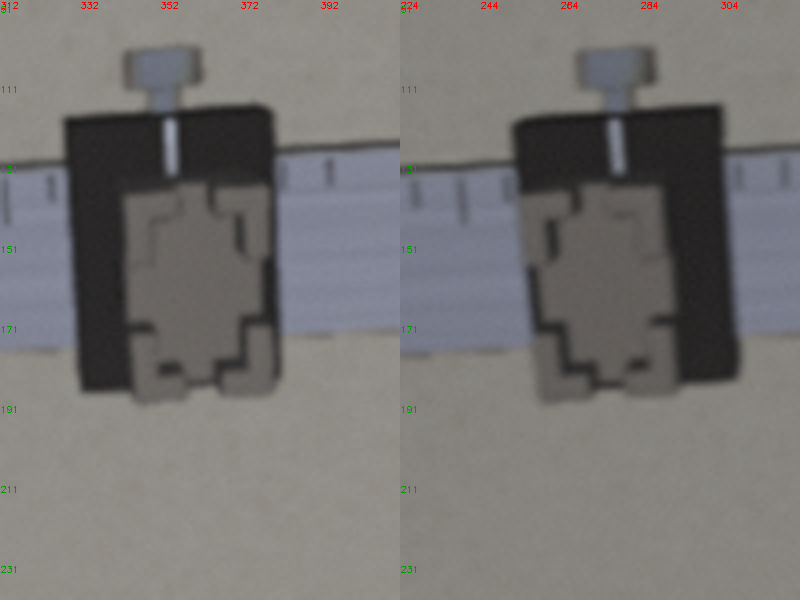

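View pics/pk0.png

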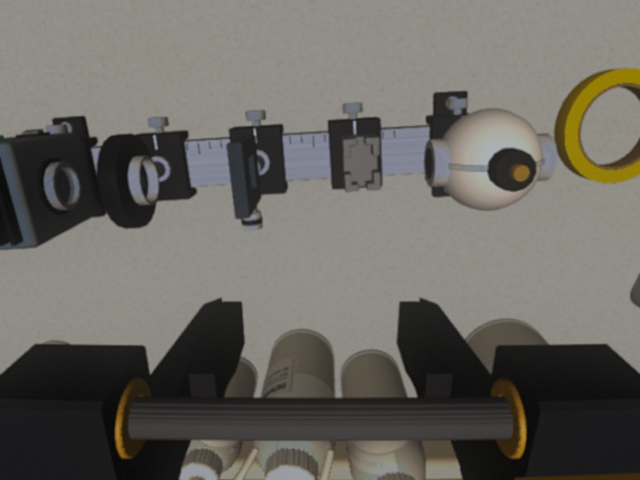

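All three riders sit on the rail. pk0 shows the holder at about (360,163) and slit and lens at about (255,160) and (160,170). Now I'll locate the pocket and pick the cuvette.

```bash
python3 - <<'E'
from act import *
from meas import ang
A=np.array([(123,196),(268,184),(276,392),(135,403)])/4+[312,91]; B=np.array([(120,196),(264,184),(278,390),(140,402)])/4+[224,91]
r=[ray("wrist",A,np.load("pics/pk0.npy")),ray("wrist",B,np.load("pics/pk1.npy"))]
h=np.array([tri([(o,d[i]) for o,d in r])[0] for i in range(4)])
g=np.mean([plane("wrist",A,.098,np.load("pics/pk0.npy")),plane("wrist",B,.098,np.load("pics/pk1.npy"))],0)
print(h.round(4).tolist(),h.mean(0).round(4),g.mean(0).round(4),spot(.085).round(4),"x",ang(g[2]+g[3]-g[0]-g[1]))
pick((.4537,.1325),24.3,.016,.12,open_=.04,up=.25)
# look at it in the hand
print(robot.current_grip_force()); im,T=shot("inhand")
tip=proj("wrist",robot.current_tool_pos(),T)[0]; print(tip)
u,v=tip.astype(int); u0=max(0,u-100);v0=min(max(0,v-100),330)
cv2.imwrite("pics/m_inhand.png",cv2.resize(im[v0:v0+150,u0:u0+200],(800,600),interpolation=cv2.INTER_CUBIC)); print(u0,v0)
E
```

```text
[[0.5846, 0.1175, 0.0975], [0.5825, 0.1431, 0.0975], [0.6187, 0.1454, 0.1026], [0.6212, 0.1201, 0.1008]] [0.6018 0.1315 0.0996] [0.6021 0.1315 0.098 ] [0.6033 0.1317] x 3.728257258317972
at grasp hit=False t 38.3 w 0.0398 tcp [0.454, 0.1326, 0.0165] F [0.0, 0.5, -0.4]
gripped t 38.9 w 0.0127 tcp [0.4539, 0.1325, 0.0163] F [-1.2, 0.7, 4.1]
lifted t 39.9 w 0.0129 tcp [0.4529, 0.1321, 0.2491] F [-0.1, 0.4, -1.5]
30.000000852160156
[321.53444519 325.53910108]
221 225
```

View pics/m_inhand.png

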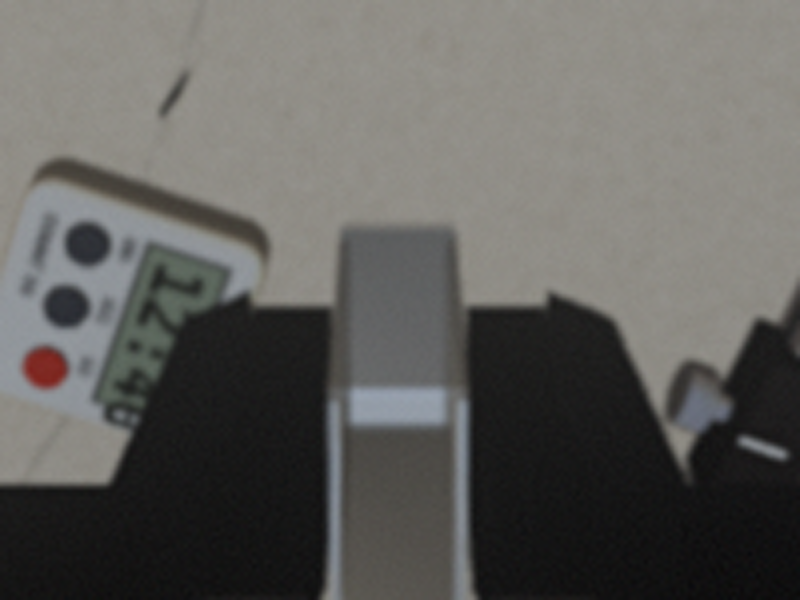

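```bash
python3 - <<'E'
from act import *
T=robot.camera_info("wrist")["T_tool_cam"]
for v,z in ((282.5,.016),(322,-.018)):
    for tx in (.008,.010,.012,.014,.016):
        print(z,tx,proj("wrist",[tx,0,z],T)[0].round(1),v)
E
```

```text
0.016 0.008 [321.6 289.6] 282.5
0.016 0.01 [321.6 285.2] 282.5
0.016 0.012 [321.7 280.8] 282.5
0.016 0.014 [321.7 276.4] 282.5
0.016 0.016 [321.7 271.9] 282.5
-0.018 0.008 [322.  332.3] 322
-0.018 0.01 [322.  327.1] 322
-0.018 0.012 [322.  321.9] 322
-0.018 0.014 [322.  316.7] 322
-0.018 0.016 [322.  311.4] 322
```

The cuvette is centred in the grip to within 0.5 mm. Insert it.

```bash
python3 - <<'E'
from act import *
b=np.array([.6026,.1316]); R=down(np.radians(93.17)); robot.movep([*b,.25],R)
ok=False
for dx,dy in ((0,0),(.001,0),(-.001,0),(0,.001),(0,-.001)):
    p=b+dx*EX+dy*EY
    robot.move_linear([*p,.119],R,vel=.2); robot.wait(.2); st("above")
    hit=robot.move_linear([*p,.0995],vel=.04,threshold=6); st(f"{dx},{dy} hit={hit}")
    if robot.current_tool_pos()[2]<.1025: ok=True;break
print(ok)
if ok:
    robot.grip(.03); st("open"); p=robot.current_tool_pos(); robot.move_linear([p[0],p[1],.25],vel=.2)
    T_=[]
    for k,y in enumerate((.05,.12)):
        robot.movep([.64,y,.26],R); im,T=shot(f"fin{k}"); T_.append(im[60:260])
    cv2.imwrite("pics/m_fin.png",cv2.resize(np.vstack(T_),(800,500)))
    st("end")
E
```

```text
above t 42.0 w 0.0124 tcp [0.6034, 0.1319, 0.1204] F [0.0, -0.1, -0.9]
0,0 hit=True t 42.5 w 0.0126 tcp [0.6023, 0.1313, 0.1002] F [-0.5, -0.2, 4.2]
True
open t 42.9 w 0.03 tcp [0.6018, 0.131, 0.1] F [0.1, 0.8, 0.5]
end t 44.8 w 0.0302 tcp [0.6391, 0.1219, 0.2595] F [-0.3, -0.6, -0.0]
```

View pics/m_fin.png

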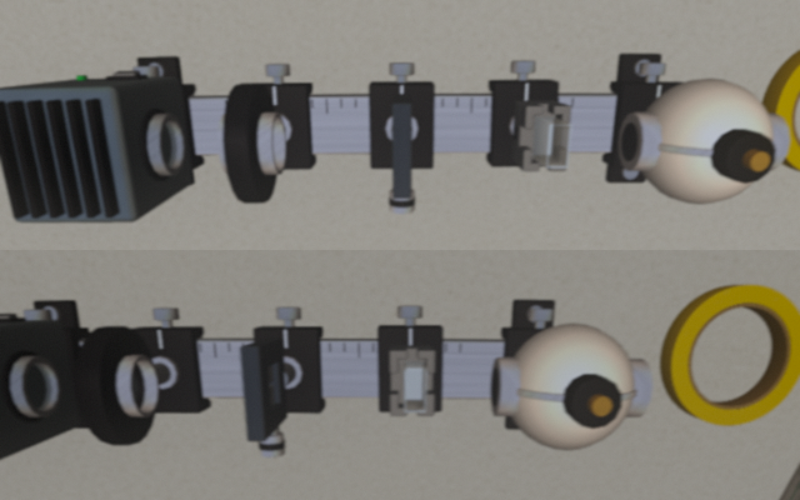

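The final view shows the cuvette seated in the pocket and all three riders upright in the right order. I'll check the carriage positions once, then hand in.

```bash
python3 - <<'E'
from act import *
r=[]
for k,u in ((0,[(277,92),(401,91),(524,90)]),(1,[(166,336),(288,335),(410,334)])):
    uv=np.array(u,float)/1.25+[0,60-(250/1.25 if k else 0)]
    r.append(ray("wrist",uv,np.load(f"pics/fin{k}.npy")))
    p=plane("wrist",uv,.042,np.load(f"pics/fin{k}.npy"))
    d=p[:,:2]-C; print("rail x,y mm",(np.c_[d@EX,d@EY]*1000).round(1).tolist())
print([(tri([(o,d[i]) for o,d in r])[0]*1000).round(1).tolist() for i in range(3)])
print(robot.close_job())
E
```

```text
rail x,y mm [[-24.1, -80.9], [-24.2, 1.6], [-24.8, 83.4]]
rail x,y mm [[-23.8, -79.5], [-24.3, 2.7], [-25.3, 83.8]]
[[589.2, -36.9, 34.9], [584.1, 47.1, 36.7], [578.5, 129.1, 40.2]]
the job is handed in; nothing more can be done
None
```

The job is handed in at about 45 s of the 99 s: lens, slit and holder measured within about 6 mm of their index lines and seated at home height, cuvette down in the pocket, timer and jar not touched; no verdict was returned.

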